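Hang three lanterns on the balance bar

TASK

Hang the three little lanterns by their loops on the balance stand: the two small ones on the two hooks of one arm, the large one on the outermost hook of the other arm, whichever arms you like. Hang them one at a time, alternating sides, small, then large, then small, so that the bar never dips noticeably farther than a single small lantern on an outermost hook pulls it, and leave all three hanging still with the bar level. Do not disturb the other things on the mantel.

Things in the scene. Friction and masses are not known exactly. Their poses are not given: they have to be found in the camera images.
- small_lantern_a_centre (a point): centre, half-way up, of one of two equal small lanterns: square aluminium tealight lantern with clear panes, a pyramid roof and an upright rigid carrying loop on top; 52 mm wide over the eaves, 116 mm tall with the loop, 70 g within 4 %, standing on the shelf. z is up; x is the direction in which one looks through the loop, y runs across the loop.
- small_lantern_a_loop (a point): underside of the top of this lantern's loop, 113 mm above its foot, on its vertical axis: where a hook bears; axes as its centre. Loop of 10 x 3 mm strap standing 48 mm above the roof, 30 mm wide outside, 24 mm inside (along y), legs straight to 39 mm, then chamfered. Grip it across the outside of its legs (fingers closing along y), which leaves the opening free for the hook.
- small_lantern_b_centre (a point): centre, half-way up, of the other small lantern: square aluminium tealight lantern with clear panes, a pyramid roof and an upright rigid carrying loop on top; 52 mm wide over the eaves, 116 mm tall with the loop, 70 g within 4 %, standing on the shelf. z is up; x is the direction in which one looks through the loop, y runs across the loop.
- small_lantern_b_loop (a point): underside of the top of this lantern's loop, 113 mm above its foot, on its vertical axis: where a hook bears; axes as its centre. Loop of 10 x 3 mm strap standing 48 mm above the roof, 30 mm wide outside, 24 mm inside (along y), legs straight to 39 mm, then chamfered. Grip it across the outside of its legs (fingers closing along y), which leaves the opening free for the hook.
- large_lantern_centre (a point): centre, half-way up, of the large lantern: square aluminium tealight lantern with clear panes, a pyramid roof and an upright rigid carrying loop on top; 64 mm wide over the eaves, 140 mm tall with the loop, 105 g within 4 %, standing on the shelf. z is up; x is the direction in which one looks through the loop, y runs across the loop.
- large_lantern_loop (a point): underside of the top of this lantern's loop, 137 mm above its foot, on its vertical axis: where a hook bears; axes as its centre. Loop of 10 x 3 mm strap standing 48 mm above the roof, 30 mm wide outside, 24 mm inside (along y), legs straight to 39 mm, then chamfered. Grip it across the outside of its legs (fingers closing along y), which leaves the opening free for the hook.
- hook_left_outer (a point): low point (top) of the outer hook on the bar's left (+y) arm, 160 mm from the pivot: a loop hangs here. Hook of 6 mm rod; it leaves the bar towards the robot (its -x), runs level for 8 mm either side of here, 44 mm before the bar, and turns up to a tip 18 mm out and 18 mm up. A loop goes over the tip along +x, then down. x points back to the bar, y along the bar; the axes tilt with it.
- hook_left_inner (a point): low point (top) of the inner hook on the bar's left (+y) arm, 80 mm from the pivot: a loop hangs here. Hook of 6 mm rod; it leaves the bar towards the robot (its -x), runs level for 8 mm either side of here, 44 mm before the bar, and turns up to a tip 18 mm out and 18 mm up. A loop goes over the tip along +x, then down. x points back to the bar, y along the bar; the axes tilt with it.
- hook_right_inner (a point): low point (top) of the inner hook on the bar's right (-y) arm, 80 mm from the pivot: a loop hangs here. Hook of 6 mm rod; it leaves the bar towards the robot (its -x), runs level for 8 mm either side of here, 44 mm before the bar, and turns up to a tip 18 mm out and 18 mm up. A loop goes over the tip along +x, then down. x points back to the bar, y along the bar; the axes tilt with it.
- hook_right_outer (a point): low point (top) of the outer hook on the bar's right (-y) arm, 160 mm from the pivot: a loop hangs here. Hook of 6 mm rod; it leaves the bar towards the robot (its -x), runs level for 8 mm either side of here, 44 mm before the bar, and turns up to a tip 18 mm out and 18 mm up. A loop goes over the tip along +x, then down. x points back to the bar, y along the bar; the axes tilt with it.
- bar_pivot (a point): pivot of the balance bar, 250 mm above the shelf, on a fixed stand (base disc 150 mm across, thin post 34 mm behind the bar, 277 mm tall). The steel bar, 336 mm long, 11 mm high, runs along y, with four hooks on the side facing the robot; below its middle hangs a heavy steel disc, 72 mm across, centre 140 mm under the pivot, which brings the bar back to level.
- bar (a joint): tilt of the bar, rad: 0 level, positive: right (-y) arm down; stops at 0.3 either way; damped, settles in 1 s. One small lantern on an outer hook tilts it 0.14 (the hook sinks 22 mm), on an inner hook half as much; the large one on an outer hook 0.21. Opposite loads subtract: large outside balances small outside plus small inside. A held lantern lowered farther pushes the hook down with it.
- dog: bystander, to be left alone: white porcelain sitting dog, 110 mm tall, about 75 x 55 mm; origin at the centre of its foot
- pencil_pot: bystander, to be left alone: round aluminium pencil pot, 76 mm across, 100 mm tall, with three pencils standing in it to about 180 mm; origin at the centre of its foot
- cloche: bystander, to be left alone: small glass cloche, 90 mm across, on a round wooden base 110 mm across, 127 mm tall in all; origin at the centre of its foot
- fidget_cube: bystander, to be left alone: grey hard silicone fidget cube, 36 mm; origin at the centre of its foot
- lunch_tin: bystander, to be left alone: stainless steel lunch tin with clasps at its two short ends, 104 x 160 x 56 mm tall, shut; origin at the centre of its foot
- trinket_dish: bystander, to be left alone: small white porcelain dish, 84 mm across, 18 mm tall, empty; origin at the centre of its foot
Things that resemble listed ones, but are neither listed nor needed, are in the scene too. What is shaped like the part that bears large_lantern_centre but black is not meant.

How it is judged:
On the way, in this order (a step that is already met when the one before it is completed fails the run):
1. a small lantern hangs on a hook, let go (((distance between small_lantern_a_loop and hook_left_outer below 0.02 m and contact force between small_lantern_a and the fingers below 0.1 N) or (distance between small_lantern_a_loop and hook_left_inner below 0.02 m and contact force between small_lantern_a and the fingers below 0.1 N) or (distance between small_lantern_a_loop and hook_right_inner below 0.02 m and contact force between small_lantern_a and the fingers below 0.1 N) or (distance between small_lantern_a_loop and hook_right_outer below 0.02 m and contact force between small_lantern_a and the fingers below 0.1 N) or (distance between small_lantern_b_loop and hook_left_outer below 0.02 m and contact force between small_lantern_b and the fingers below 0.1 N) or (distance between small_lantern_b_loop and hook_left_inner below 0.02 m and contact force between small_lantern_b and the fingers below 0.1 N) or (distance between small_lantern_b_loop and hook_right_inner below 0.02 m and contact force between small_lantern_b and the fingers below 0.1 N) or (distance between small_lantern_b_loop and hook_right_outer below 0.02 m and contact force between small_lantern_b and the fingers below 0.1 N))), for 0.2 s.
2. the large lantern hangs on the outermost hook of the opposite arm, let go, the small one still on its hook (contact force between large_lantern and the fingers below 0.1 N and ((distance between large_lantern_loop and hook_left_outer below 0.02 m and (distance between any of small_lantern_a_loop, small_lantern_b_loop and hook_right_outer below 0.02 m or distance between any of small_lantern_a_loop, small_lantern_b_loop and hook_right_inner below 0.02 m)) or (distance between large_lantern_loop and hook_right_outer below 0.02 m and (distance between any of small_lantern_a_loop, small_lantern_b_loop and hook_left_outer below 0.02 m or distance between any of small_lantern_a_loop, small_lantern_b_loop and hook_left_inner below 0.02 m)))), for 0.2 s.
At the end, for the whole second after the job is handed in: The large lantern hangs on the outermost hook of one arm and the small ones on the outer and inner hooks of the other (top of each loop within 20 mm of the hook's low point), each upright within 0.25 rad and still, and the bar rests within 0.04 rad of level (((distance between large_lantern_loop and hook_left_outer below 0.02 m and distance between small_lantern_a_loop and hook_right_outer below 0.02 m and distance between small_lantern_b_loop and hook_right_inner below 0.02 m) or (distance between large_lantern_loop and hook_left_outer below 0.02 m and distance between small_lantern_b_loop and hook_right_outer below 0.02 m and distance between small_lantern_a_loop and hook_right_inner below 0.02 m) or (distance between large_lantern_loop and hook_right_outer below 0.02 m and distance between small_lantern_a_loop and hook_left_outer below 0.02 m and distance between small_lantern_b_loop and hook_left_inner below 0.02 m) or (distance between large_lantern_loop and hook_right_outer below 0.02 m and distance between small_lantern_b_loop and hook_left_outer below 0.02 m and distance between small_lantern_a_loop and hook_left_inner below 0.02 m)) and value of joint bar between -0.04 and 0.04 rad and velocity of joint bar between -0.1 and 0.1 rad/s and angle between each of small_lantern_a_centre, small_lantern_b_centre, large_lantern_centre's own z axis and vertical below 0.25 rad and linear speed of each of small_lantern_a, small_lantern_b, large_lantern below 0.05 m/s); the robot touches nothing.
It fails at once if the bar dips more than 0.18 rad to either side (value of joint bar above 0.18 rad or value of joint bar below -0.18 rad).
It fails at once if a bystander is moved by more than 30 mm (distance of any of dog, pencil_pot, cloche, fidget_cube, lunch_tin, trinket_dish from where it was at the start of the episode above 0.03 m).
It also fails if it takes over 72 s, if anything falls off the work surface, if the arm or the gripper's body presses on something with over 40 N, if the wrist force passes 120 N, or if a joint passes its speed limit or range.

ROBOT

A 7-joint arm with a two-finger parallel gripper is mounted at the origin on the work surface. World frame = base frame: x ahead of the robot, y to its left, z up, the work surface at z = 0. Lengths are in m, angles in rad, forces in N, time in s.
With the tool pointing down it reaches from about 0.425 to 0.825 m from the base axis. Payload 3.6 kg.
Tool frame: the origin (TCP) lies between the finger pads; the fingertips stand 25 mm ahead of it and the grasp point (between the pads) lies 6 mm ahead of it (manip.tips_ahead is the distance from the TCP to the fingertips, in m); x points along the fingers, z is the direction in which the jaws open and shut, and the axes are right-handed (so a half turn about x gives the same grasp; the last joint's range is limited). The gripper opens to 85 mm and grips with 20 to 120 N. Pads are 22 mm wide; open, the fingers measure 114 mm over their backs; the gripper's body (76 mm by 85 mm) begins 54 mm behind the grasp point. The pads swing forward as they close: fully open they stand 13 mm farther back than shut.
Start: joints at [-1.214, 0.615, -0.013, 1.423, 0.008, 1.103, -0.04], TCP at [0.243, 0.603, 0.256] pointing down, gripper open.
Joint ranges: [-3.12, 3.12], [-0.3, 2.06], [-1.34, 1.32], [0.26, 2.42], [-1.36, 4.5], [0.01, 1.98], [-2.84, 2.84]. Speed limits (rad/s): [2.79, 2.79, 3.14, 3.14, 3.14, 3.14, 3.14].

INTERFACE

Orientations are given as a rotation vector (axis times angle).
In Python, from cell import manip gives the robot as it stands.
- The arm moves only by the shell command python3 -m pendant 'ROWS' [FORCE]. ROWS is JSON, a list of rows, each a list of 7 numbers: the shift along the tool's x, y, z scaled (see below), then the turn, a rotation vector about the tool's x, y, z scaled (see below), then the closure, from 0 (fully open) to 1 (shut). In form: [[x, y, z, rx, ry, rz, gripper], ...]. A call has 1 to 8 rows; each row shifts and turns the pose as measured when the row begins, along the tool's axes as they then stand; what a row does not reach is not made up. The controller multiplies each number of a shift by 25 mm and each number of a turn by 4 degrees. A row lasts 1/8 s, in which the tool goes at most 62.5 mm and 10.7 degrees, less where a joint would pass 70% of its speed; a pose out of reach is approached as far as the arm can. A call with a number of a shift or a turn outside -1 to 1 is refused whole. A call with a gripper value outside its range is refused whole. The fingers move at their own pace and stop on an object; FORCE is the grip in N (left out, the last holds). Time passes only in rows, so rows that do not move let the fingers close. It gives the time, the measured TCP pose, the force and the opening at its end, in the units of the state.
- manip.state(): the state, without advancing time (a new reading comes with each control period).
- manip.get_image(name): name is "side" or "top"; returns a dict with "pixels" (420x560x3 uint8, blue, green, red), "fx", "fy", "cx", "cy" (pixels), "k1" (the pictures are not rectified: a ray, as slopes to the right and down, at radius r is drawn at 1 + k1 r^2 times it, then the intrinsics apply), "position" and "orientation" of the camera in the world. Camera axes: x right, y up, looking along -z (the intrinsics and any distortion apply to the point x, -y, -z); pixel columns grow to the right and rows downward; lengths in m; the calibration is good to about 2 mm. A picture is of the moment at which its call begins. There is no depth.
- manip.sign_off(): hands the job in, once; it reports no verdict.
The state is a dict: "time_s": time; "joint_pos": joint angles; "joint_velocities": joint speeds; "joint_efforts": joint torques, N m; "eef_pos": TCP position; "eef_rot": TCP orientation; "ft_force": force on the tool from outside, world axes, zero at the start; "torque": the same for the moment, N m; "finger_gap": finger opening in m.
Only numpy, scipy, OpenCV 4.12 (cv2) and the standard library are available. Lean on these libraries where they do the work, as an engineer would, in place of code of your own. Each camera call takes 0.05 s, during which the arm holds its last target. There are 200 camera calls.

## Working session

There is one attempt and no reset: what is moved stays moved. The work goes in short steps, Python scripts to look and compute and a shell command to move; the robot and the scene stay as the last step left them, time stands still between calls to the robot, and variables do not carry over. Pictures are saved under pics/ and viewed, about 8 in all and at most 12, crops included, and the job is handed in when it is done.

```bash
mkdir -p pics; ls; python3 - <<'E'
from cell import manip
import cv2
for n in ("side","top"):
    d=manip.get_image(n); cv2.imwrite(f"pics/{n}0.png",d["pixels"])
    print({k:v for k,v in d.items() if k!="pixels"})
print(manip.state())
E
```

```text
pics
{'fx': 476.72873263274937, 'fy': 476.72873263274937, 'cx': 279.7174794818697, 'cy': 212.43886504068726, 'k1': 0.018718922446913675, 'position': array([ 0.12711301, -0.63992709,  1.10357081]), 'orientation': array([ 0.6643147 , -0.18476018, -0.4957568 ])}
{'fx': 505.82872344889535, 'fy': 505.82872344889535, 'cx': 273.57775339245836, 'cy': 214.69494197941268, 'k1': -0.1286981218656587, 'position': array([0.22717894, 0.03742228, 1.72507848]), 'orientation': array([ 0.13564847, -0.15190037, -1.58588832])}
{'time_s': 0.1, 'joint_pos': array([-1.21450439,  0.61584957, -0.01261096,  1.42475877,  0.00812779,
        1.10338997, -0.04043767]), 'joint_velocities': array([ 0.00095979, -0.00105687,  0.00079826, -0.00392704,  0.0012596 ,
       -0.00100115, -0.00085568]), 'joint_efforts': array([ 1.56395596e-03, -4.70388472e+01,  2.60474347e-01, -1.71573079e+01,
        1.01285364e-02,  5.86274356e-03,  7.84590185e-06]), 'eef_pos': array([0.24254368, 0.60236943, 0.2552297 ]), 'eef_rot': array([-0.92418205,  1.36827483,  0.92192973]), 'ft_force': array([-0.26136429, -0.82684566, -0.90413121]), 'torque': array([-0.00782799, -0.01018072,  0.01287165]), 'finger_gap': 0.08577232228693826}
```

View pics/side0.png

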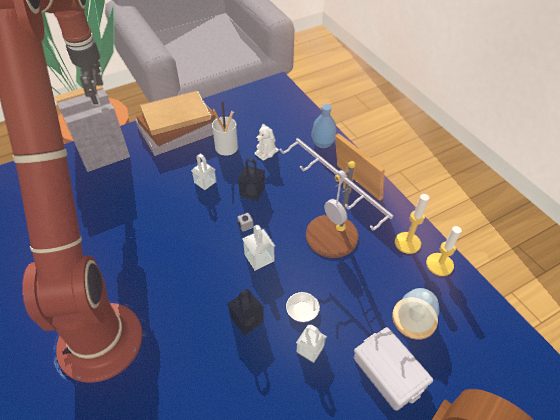

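View pics/top0.png

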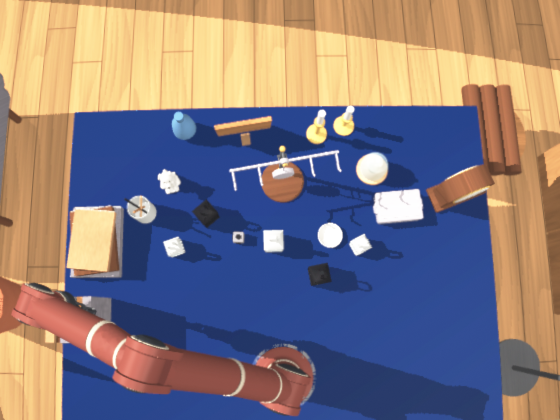

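The side view shows the small white lanterns at (204,172) and (311,343), the large white one at (259,247), and black look-alikes at (251,180) and (245,310). In the top view the white ones are at (174,247), (360,244) and (274,241). The bar runs from top (233,172) to (338,155). Next I'll enlarge these.

```bash
cat > h.py <<'E'
import numpy as np, cv2
from scipy.spatial.transform import Rotation as R
from scipy.optimize import least_squares
def cam(d):
    d={k:v for k,v in d.items() if k!="pixels"}; d["M"]=R.from_rotvec(d["orientation"]).as_matrix(); return d
def proj(c,P):
    q=(np.atleast_2d(P)-c["position"])@c["M"]
    s=np.c_[q[:,0]/-q[:,2],-q[:,1]/-q[:,2]]; s*=1+c["k1"]*(s**2).sum(1,keepdims=True)
    return s*[c["fx"],c["fy"]]+[c["cx"],c["cy"]]
def tri(cs,ct,ps,pt):
    f=lambda P:np.r_[(proj(cs,P)-ps).ravel(),(proj(ct,P)-pt).ravel()]
    r=least_squares(f,[0.5,0,0.1]); return r.x,np.abs(r.fun).max()
def atz(c,p,z):
    f=lambda v:(proj(c,[v[0],v[1],z])-p).ravel()
    r=least_squares(f,[0.5,0]).x; return np.r_[r,z]
def tile(img,x,y,w,h,k):
    t=cv2.resize(img[y:y+h,x:x+w],None,fx=k,fy=k,interpolation=cv2.INTER_CUBIC)
    for i in range(0,w,10):
        cv2.line(t,(i*k,0),(i*k,4 if (x+i)%50 else 10),(0,255,255),1)
        if (x+i)%20==0: cv2.putText(t,str(x+i),(i*k,20),0,.35,(0,255,255),1)
    for i in range(0,h,10):
        cv2.line(t,(0,i*k),(5,i*k),(0,255,255),1)
        if (y+i)%20==0: cv2.putText(t,str(y+i),(7,i*k+4),0,.35,(0,255,255),1)
    return t
E
cat > snap.py <<'E'
from cell import manip
import pickle
def snap():
    o={}
    for n in("side","top"): o[n]=manip.get_image(n)
    return o
E
python3 - <<'E'
from h import *
from snap import snap
import pickle
o=snap(); pickle.dump(o,open("o0.pkl","wb"))
s,t=o["side"]["pixels"],o["top"]["pixels"]
r1=np.hstack([tile(s,x,y,44,50,6) for x,y in((180,150),(236,222),(290,320))])
r2=np.hstack([tile(t,x,y,44,50,6) for x,y in((152,222),(252,218),(338,220))])
cv2.imwrite("pics/c1.png",np.vstack([r1,r2]))
cv2.imwrite("pics/c2.png",np.vstack([tile(s,275,130,133,110,6)[:, :].copy()[::1,::1]]) if 0 else cv2.resize(np.vstack([tile(s,275,130,130,70,6)]),None,fx=1,fy=1))
a=tile(s,275,130,125,105,5); b=tile(t,220,140,125,55,5)
cv2.imwrite("pics/c2.png",cv2.resize(np.vstack([a,b]),None,fx=1,fy=1)[:800])
E
```

```text
(no output)
```

View pics/c1.png

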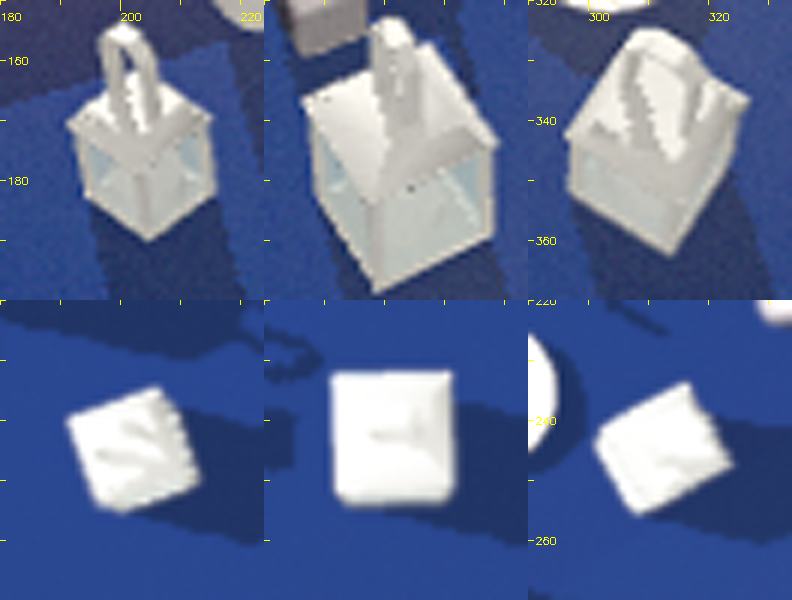

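View pics/c2.png

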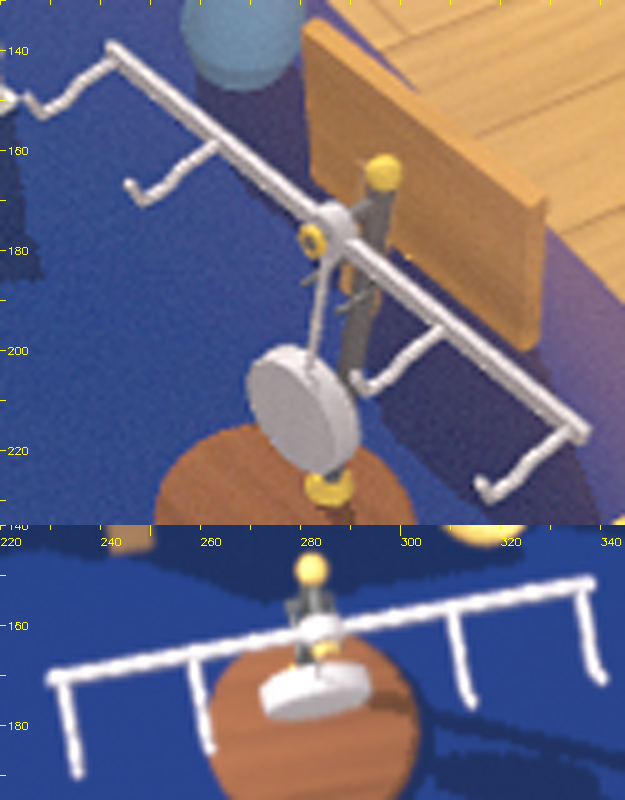

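The crops confirm three white (aluminium) lanterns. The large one has the wider eaves, and the black ones are rejected. Now I'll fit poses and overlay both loop-direction hypotheses.

```bash
cat > fit.py <<'E'
from h import *
import pickle
o=pickle.load(open("o0.pkl","rb")); cs,ct=cam(o["side"]),cam(o["top"])
L={}
def T(x,y,yaw,pts): return np.asarray(pts)@R.from_euler('z',yaw).as_matrix().T+[x,y,0]
data={ # side: looptop,left,right,front,footfront; top 4 corners
'A':(.026,.116,[(200.3,155),(191.3,170.5),(215.5,169.7),(204,178.3)],[(163.2,242),(178.7,236.7),(185.3,252.8),(168,305.5-300+250)]),
'L':(.032,.140,[(257.8,225.7),(242.5,238.7),(275,246.2),(254,256.7)],[(263.3,230.2),(283.3,230),(283.8,251),(264.3,251.3)]),
'B':(.026,.116,[(311.2,325.3),(296.5,342.5),(327,336.3),(314,351.7)],[(349.3,243.3),(365,233.8),(372.2,247.5),(356.2,256)])}
if __name__=="__main__":
  tiles=[]
  for n,(h,H,S,P) in data.items():
    S=np.array(S);P=np.array(P)
    def f(v):
        x,y,w,ze=v
        # top order: TL(+x,+y) TR(+x,-y) BR(-x,-y) BL(-x,+y); side: left=BL? camera at -y,-x
        C=T(x,y,w,[(h,h,ze),(h,-h,ze),(-h,-h,ze),(-h,h,ze)])
        top=(proj(ct,C)-P)
        if n=='A': top[3]*=.3
        sd=proj(cs,C[[3,1,2]])-S[1:]
        lt=proj(cs,[x,y,H])-S[:1]
        return np.r_[top.ravel(),sd.ravel(),lt.ravel()]
    b=min((least_squares(f,[.55,y0,w0,H-.075]) for y0 in(.2,0,-.2) for w0 in(-.4,0,.4)),key=lambda r:r.cost)
    print(n,b.x.round(4),np.degrees(b.x[2]).round(1),np.sqrt(2*b.cost/16).round(2))
    L[n]=b.x
    x,y,w,ze=b.x
    for c,k in((cs,"side"),(ct,"top")):
      for hyp in(0,np.pi/2):
        ctr=proj(c,[x,y,H-.03])[0].astype(int)-[20,20]
        im=tile(o[k]["pixels"],*ctr,40,40,5)
        for sx in(-.005,.005):
          pl=proj(c,T(x,y,w+hyp,[(sx,-.0135,H-.048),(sx,-.0135,H-.009),(sx,-.006,H),(sx,.006,H),(sx,.0135,H-.009),(sx,.0135,H-.048)]))
          cv2.polylines(im,[((pl-ctr+.5)*5).astype(int)],False,(0,0,255),1)
        tiles.append(im)
  cv2.imwrite("pics/c3.png",np.vstack([np.hstack(tiles[i:i+4]) for i in(0,4,8)]))
  # bar
  S=[(297,139.4),(392,216.4),(300.8,166.6),(345.8,205.2),(371,226.2)]
  P=[(230,170.6),(338.6,151.6),(235.8,190),(262,185),(314.6,176.2),(340.8,171.2)]
  def g(v):
    x,y,w,dz=v; z=.25
    e=[(0,.168,z),(0,-.168,z)]; t=[(-.062,q,z+dz+.016) for q in(.16,.08,-.08,-.16)]
    return np.r_[(proj(cs,T(x,y,w,e+t[1:]))-S).ravel(),(proj(ct,T(x,y,w,e+t))-P).ravel()]
  b=least_squares(g,[.7,0,0,0]); print("bar",b.x.round(4),np.degrees(b.x[2]).round(1)); print(b.fun.reshape(-1,2).round(1).tolist())
  x,y,w,dz=b.x
  for n,q in zip(("LO","LI","RI","RO"),(.16,.08,-.08,-.16)): print(n,T(x,y,w,[(-.044,q,.25+dz)]).round(4))
  pickle.dump((L,b.x),open("fit.pkl","wb"))
E
python3 fit.py
```

```text
A [0.4347 0.351  0.3482 0.0578] 20.0 0.9
L [0.4482 0.0197 0.0121 0.0745] 0.7 0.91
B [ 0.43   -0.27    0.4759  0.0593] 27.3 1.41
bar [ 0.6642 -0.0162  0.1659 -0.0056] 9.5
[[-0.7, 0.9], [-0.3, 1.8], [-0.4, 0.1], [-0.1, 0.2], [-0.1, 0.6], [-0.5, 0.3], [-0.4, -0.2], [-0.4, -0.7], [-0.2, -0.6], [-0.2, -1.3], [-0.4, -0.9]]
LO [[0.5943 0.1344 0.2444]]
LI [[0.6076 0.0555 0.2444]]
RI [[ 0.634  -0.1024  0.2444]]
RO [[ 0.6472 -0.1813  0.2444]]
```

View pics/c3.png

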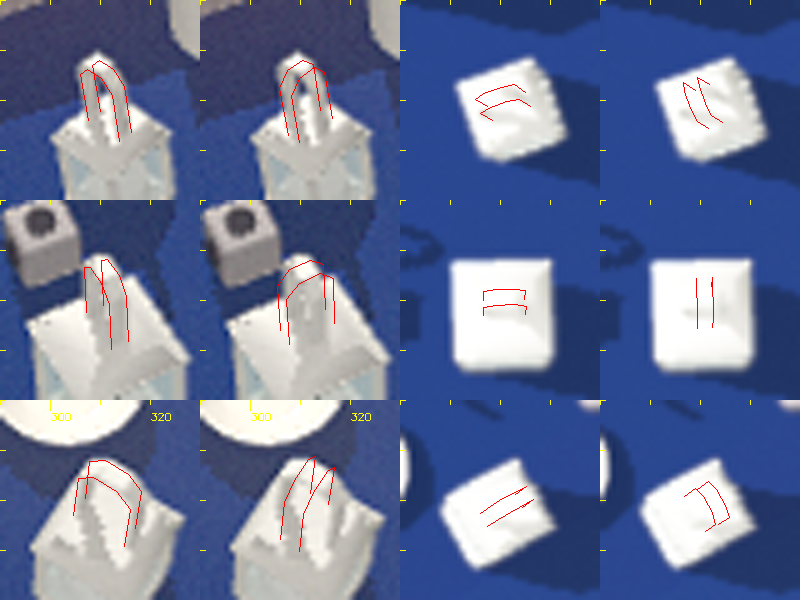

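B and L match hypothesis 0, with the loop opening facing roughly along x. A is ambiguous, so I'll take a contrast-stretched zoom.

```bash
python3 - <<'E'
from h import *
from fit import *
L,_=pickle.load(open("fit.pkl","rb")); x,y,w,ze=L['A']; H=.116
rows=[]
for c,k,o0 in((cs,"side",(186,150)),(ct,"top",(160,232))):
  im=o[k]["pixels"].astype(float)
  im=np.clip((im-120)*255/135,0,255).astype(np.uint8) if k=="side" else np.clip((im-190)*255/65,0,255).astype(np.uint8)
  r=[tile(im,*o0,28,27,9)]
  for hyp in(0,np.pi/2):
    t=tile(im,*o0,28,27,9)
    for sx in(-.005,.005):
     for q in(.015,.012):
      pl=proj(c,T(x,y,w+hyp,[(sx,-q,H-.052),(sx,-q,H-.009),(sx,-.006,H),(sx,.006,H),(sx,q,H-.009),(sx,q,H-.052)]))
      cv2.polylines(t,[((pl-o0+.5)*9).astype(int)],False,(0,0,255),1)
    r.append(t)
  rows.append(np.hstack(r))
cv2.imwrite("pics/c4.png",np.vstack(rows))
E
```

```text
(no output)
```

View pics/c4.png

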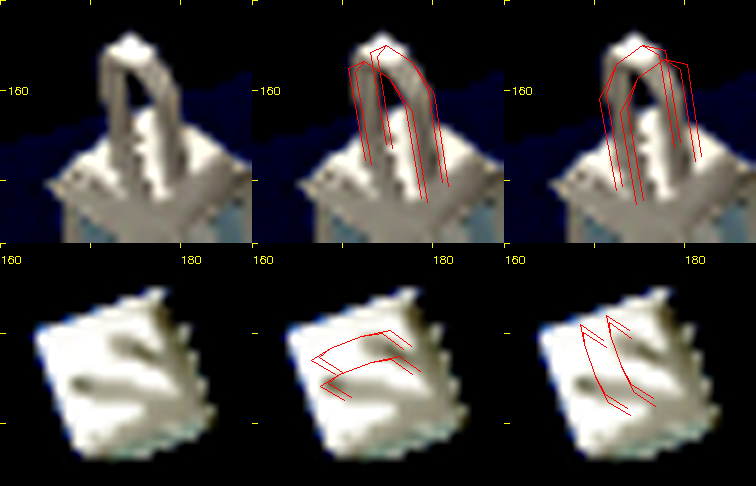

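A also matches hypothesis 0, so all loops face about +x (A yaw 20°, L 1°, B 27°, bar 9.5°). My plan is A to left outer, L to right outer, then B to left inner. Next is a helper that converts targets to row units.

```bash
cat > go.py <<'E'
# python3 go.py x y z yaw_deg : z, x, y of the grasp point (6 mm ahead of TCP); prints tool-axis needs in row units
import sys,numpy as np
from scipy.spatial.transform import Rotation as R
from cell import manip
s=manip.state(); Rc=R.from_rotvec(s["eef_rot"]); M=Rc.as_matrix()
g=np.array(s["eef_pos"])+M[:,0]*.006
yaw=np.degrees(np.arctan2(M[1,2],M[0,2]))-90; yaw=(yaw+90)%180-90
print("t",round(s["time_s"],2),"grasp",g.round(4),"yaw(mod180)",yaw.round(1),"xax",M[:,0].round(3),"gap",round(s["finger_gap"],4),"F",s["ft_force"].round(2),"j",s["joint_pos"].round(2))
if len(sys.argv)>1:
    x,y,z,w=map(float,sys.argv[1:])
    best=None
    for k in(0,180):
        a=np.radians(w+k); zt=np.array([-np.sin(a),np.cos(a),0]); xt=np.array([0,0,-1.]); 
        Rt=R.from_matrix(np.c_[xt,np.cross(zt,xt),zt]); d=(Rc.inv()*Rt).as_rotvec(degrees=True)
        if best is None or np.linalg.norm(d)<np.linalg.norm(best[0]): best=(d,Rt)
    d,Rt=best; D=np.array([x,y,z])-g
    print("turn units",(d/4).round(2),"shift units now-axes",(M.T@D/.025).round(2),"after-turn axes",(Rt.as_matrix().T@D/.025).round(2))
E
python3 go.py 0.435 0.351 0.235 20
python3 - <<'E'
from fit import *
for n,p in dict(pot=(142,208),dog=(168,182),cube=(238,237),dish=(330,235),cloche=(372,168),blackL=(206,212),blackR=(319,274)).items(): print(n,atz(ct,p,.05).round(3))
E
```

```text
t 0.2 grasp [0.2426 0.6026 0.2496] yaw(mod180) -21.9 xax [-0.001 -0.001 -1.   ] gap 0.0853 F [-0.25 -0.31  1.14] j [-1.21  0.62 -0.01  1.42  0.01  1.1  -0.04]
turn units [-1.048e+01 -2.000e-02 -1.000e-02] shift units now-axes [  0.59 -10.9   -6.46] after-turn axes [  0.58  -3.79 -12.09]
pot [0.568 0.463 0.05 ]
dog [0.657 0.376 0.05 ]
cube [0.463 0.137 0.05 ]
dish [ 0.463 -0.171  0.05 ]
cloche [ 0.694 -0.326  0.05 ]
blackL [0.55  0.245 0.05 ]
blackR [ 0.334 -0.129  0.05 ]
```

```bash
python3 -m pendant '[[0,-0.88,-0.56,-0.9,0,0,0],[0,-0.84,-0.62,-0.9,0,0,0],[0,-0.8,-0.68,-0.9,0,0,0],[0,-0.74,-0.74,-0.9,0,0,0],[0,-0.68,-0.8,-0.9,0,0,0],[0,-0.62,-0.86,-0.9,0,0,0],[0,-0.56,-0.9,-0.9,0,0,0],[0,-0.5,-0.94,-0.9,0,0,0]]' 20; python3 go.py 0.435 0.351 0.235 20
```

```text
time_s: 1.2
eef_pos: [0.3605, 0.4237, 0.2532]
eef_rot: [-1.315, 1.144, 1.314]
ft_force: [0.2, -0.1, -0.1]
finger_gap: 0.0852
t 1.2 grasp [0.3604 0.4237 0.2472] yaw(mod180) 8.2 xax [-0.004 -0.004 -1.   ] gap 0.0852 F [ 0.22 -0.08 -0.1 ] j [-0.81  0.48 -0.15  1.7   0.08  0.98  0.73]
turn units [-2.96 -0.05 -0.07] shift units now-axes [ 0.49 -2.54 -3.3 ] after-turn axes [ 0.49 -1.81 -3.75]
```

```bash
python3 -m pendant '[[0.1,-0.63,-0.9,-0.8,0,0,0],[0.15,-0.6,-0.95,-0.8,0,0,0],[0.15,-0.55,-1,-0.8,0,0,0],[0.15,-0.48,-1,-0.8,0,0,0],[0,0,0,0,0,0,0]]'; python3 go.py 0.435 0.351 0.15 20
```

```text
time_s: 1.82
eef_pos: [0.4412, 0.3367, 0.2385]
eef_rot: [-1.478, 1.02, 1.476]
ft_force: [-0.4, -0.5, 0.3]
finger_gap: 0.0855
t 1.82 grasp [0.4412 0.3366 0.2325] yaw(mod180) 21.1 xax [-0.004 -0.007 -1.   ] gap 0.0855 F [-0.38 -0.49  0.29] j [-0.56  0.49 -0.19  1.72  0.12  0.95  1.13]
turn units [ 0.27 -0.07 -0.08] shift units now-axes [3.3  0.   0.64] after-turn axes [3.3  0.04 0.62]
```

```bash
python3 -m pendant '[[0.6,0,0.62,0.27,-0.05,-0.08,0],[0.9,0,0,0,0,0,0],[0.9,0,0,0,0,0,0],[0.8,0,0,0,0,0,0],[0,0,0,0,0,0,0]]'; python3 go.py 0.435 0.351 0.096 20
python3 - <<'E'
from h import *
from snap import snap
import pickle
o=snap(); pickle.dump(o,open("o1.pkl","wb"))
cv2.imwrite("pics/g1.png",np.hstack([tile(o["side"]["pixels"],165,120,66,100,6),tile(o["top"]["pixels"],140,200,60,100,6)]))
E
```

```text
time_s: 2.45
eef_pos: [0.4304, 0.3583, 0.1576]
eef_rot: [-1.459, 1.018, 1.466]
ft_force: [-0.7, 0.0, -0.1]
finger_gap: 0.085
t 2.45 grasp [0.4304 0.3584 0.1516] yaw(mod180) 20.2 xax [-0.002  0.005 -1.   ] gap 0.085 F [-0.67  0.03 -0.15] j [-0.62  0.6  -0.18  1.8   0.14  0.75  1.06]
turn units [0.04 0.07 0.  ] shift units now-axes [ 2.22 -0.07 -0.35] after-turn axes [ 2.22 -0.07 -0.34]
```

View pics/g1.png

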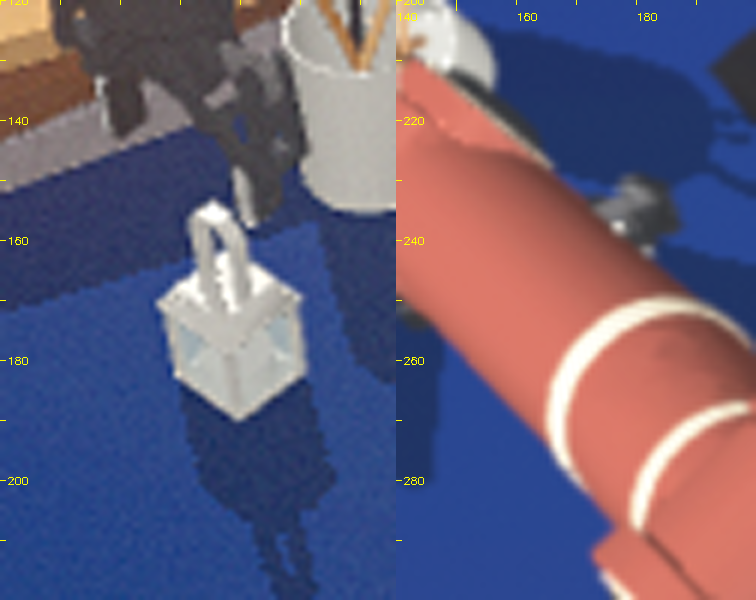

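The side crop shows lantern A's loop at (200,155), with the open fingers' tips at about (186,142) and (206,155) straddling it from above. In the top view the arm hides it.

```bash
python3 - <<'E'
from fit import *
g=np.array([.4304,.3584,.1455])
u=np.array([-np.sin(.353),np.cos(.353),0])*.047
print(proj(cs,[g+u,g-u,[.435,.351,.116]]))
E
python3 -m pendant '[[0.6,-0.05,-0.3,0,0.05,0,0],[0.7,0,0,0,0,0,0],[0.6,0,0,0,0,0,0],[0.2,0,0,0,0,0,0]]'; python3 go.py 0.435 0.351 0.096 20
```

```text
[[185.83258153 140.7717712 ]
 [208.44514989 155.36823752]
 [200.7193743  156.34253839]]
time_s: 3.05
eef_pos: [0.4376, 0.3529, 0.1065]
eef_rot: [-1.462, 1.012, 1.458]
ft_force: [0.4, 0.7, 0.7]
finger_gap: 0.0852
t 3.05 grasp [0.4377 0.3529 0.1005] yaw(mod180) 20.1 xax [ 0.008  0.007 -1.   ] gap 0.0852 F [0.36 0.75 0.71] j [-0.62  0.67 -0.16  1.84  0.16  0.63  1.05]
turn units [0.02 0.06 0.14] shift units now-axes [ 0.18  0.13 -0.04] after-turn axes [ 0.18  0.13 -0.03]
```

```bash
python3 -m pendant '[[0.18,0.13,-0.03,0,0.06,0.14,0],[0,0,0,0,0,0,0],[0,0,0,0,0,0,0.7],[0,0,0,0,0,0,1],[0,0,0,0,0,0,1],[0,0,0,0,0,0,1]]' 25; python3 go.py 0.435 0.351 0.25 20
```

```text
time_s: 3.8
eef_pos: [0.4354, 0.3515, 0.1027]
eef_rot: [-1.463, 1.021, 1.462]
ft_force: [-0.2, -0.2, -0.6]
finger_gap: 0.03
t 3.8 grasp [0.4354 0.3515 0.0967] yaw(mod180) 20.1 xax [ 0.001  0.001 -1.   ] gap 0.03 F [-0.2  -0.19 -0.63] j [-0.62  0.68 -0.16  1.85  0.16  0.63  1.05]
turn units [0.02 0.01 0.02] shift units now-axes [-6.13  0.01 -0.01] after-turn axes [-6.13  0.02 -0.01]
```

```bash
python3 -m pendant '[[-0.5,0,0,0,0,0,1],[-1,0,0,0,0,0,1],[-1,0,0,0,0,0,1],[-1,0,0,0,0,0,1],[-1,0,0,0,0,0,1],[-1,0,0,0,0,0,1],[-0.8,0,0,0.5,0,0,1],[-0.3,0,0,0.5,0,0,1]]'; python3 go.py 0.535 0.1245 0.258 9.5
```

```text
time_s: 4.8
eef_pos: [0.4345, 0.3507, 0.2779]
eef_rot: [-1.411, 1.061, 1.41]
ft_force: [-0.1, 0.2, -0.8]
finger_gap: 0.0295
t 4.8 grasp [0.4345 0.3507 0.2719] yaw(mod180) 15.9 xax [ 0.003  0.002 -1.   ] gap 0.0295 F [-0.11  0.19 -0.83] j [-0.6   0.45 -0.18  1.66  0.09  1.03  1.04]
turn units [1.61 0.02 0.05] shift units now-axes [ 0.55 -1.38 -9.8 ] after-turn axes [ 0.55 -2.47 -9.59]
```

```bash
python3 -m pendant '[[0,-0.1,-0.6,0.3,0,0,1],[0.05,-0.2,-0.9,0.3,0,0,1],[0.05,-0.25,-0.95,0.3,0,0,1],[0.05,-0.25,-0.95,0.3,0,0,1],[0.05,-0.25,-0.95,0.2,0,0,1],[0.05,-0.25,-0.95,0.1,0,0,1],[0.05,-0.25,-0.95,0,0,0,1],[0.05,-0.25,-0.95,0,0,0,1]]'; python3 -m pendant '[[0.05,-0.25,-0.9,0,0,0,1],[0,-0.2,-0.5,0,0,0,1],[0,0,-0.2,0,0,0,1],[0,0,0,0,0,0,1]]'; python3 go.py 0.535 0.1245 0.258 9.5
```

```text
time_s: 5.8
eef_pos: [0.518, 0.1633, 0.2621]
eef_rot: [-1.326, 1.146, 1.325]
ft_force: [-0.2, 0.2, -0.3]
finger_gap: 0.0294
time_s: 6.3
eef_pos: [0.5355, 0.1157, 0.2578]
eef_rot: [-1.318, 1.16, 1.32]
ft_force: [0.6, 1.1, -0.7]
finger_gap: 0.0295
t 6.3 grasp [0.5354 0.1156 0.2518] yaw(mod180) 8.3 xax [-0.015 -0.015 -1.   ] gap 0.0295 F [ 0.56  1.07 -0.67] j [-0.19  0.46 -0.1   1.71  0.07  0.99  1.4 ]
turn units [-0.31 -0.18 -0.25] shift units now-axes [-0.25 -0.03  0.35] after-turn axes [-0.25 -0.04  0.35]
```

```bash
python3 -m pendant '[[-0.25,0,0.35,-0.3,-0.18,-0.25,1],[0,0,0,0,0,0,1],[0,0,0,0,0,0,1]]'; python3 go.py 0.535 0.1245 0.258 9.5
python3 - <<'E'
from h import *
from snap import snap
import pickle
o=snap(); pickle.dump(o,open("o2.pkl","wb"))
cv2.imwrite("pics/g2.png",np.vstack([tile(o["side"]["pixels"],225,125,120,70,6),tile(o["top"]["pixels"],200,155,120,28,6)]))
E
```

```text
time_s: 6.68
eef_pos: [0.5333, 0.1282, 0.2648]
eef_rot: [-1.333, 1.12, 1.335]
ft_force: [-0.2, 0.8, -0.7]
finger_gap: 0.0294
t 6.67 grasp [0.5333 0.1282 0.2588] yaw(mod180) 9.8 xax [ 0.001  0.003 -1.   ] gap 0.0294 F [-0.17  0.81 -0.67] j [-0.2   0.45 -0.12  1.71  0.06  0.99  1.41]
turn units [0.09 0.04 0.03] shift units now-axes [ 0.03 -0.04 -0.16] after-turn axes [ 0.03 -0.04 -0.16]
```

View pics/g2.png

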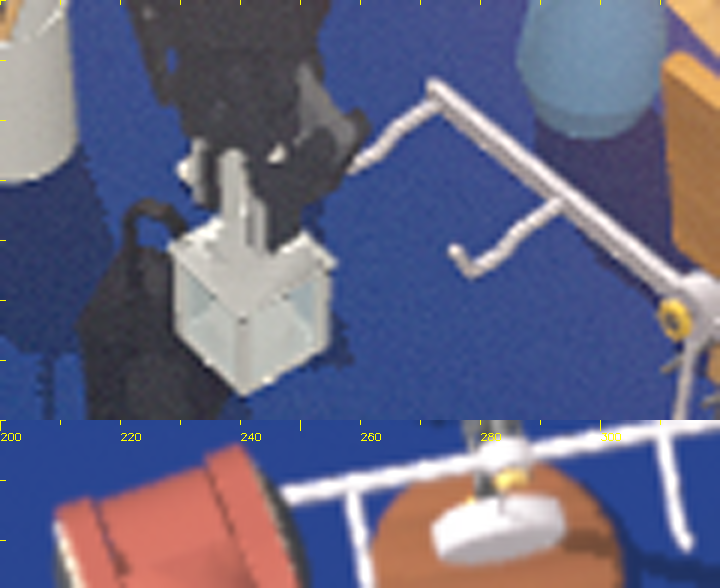

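The side crop shows the lantern held upright at (265,165) just in front of the left-outer hook, clear of it. The inner hook's bend is at (304,170). Next I'll check model against pixels for both.

```bash
python3 - <<'E'
from fit import *
L,b=pickle.load(open("fit.pkl","rb")); x,y,w,dz=b
print("bendLI pred",proj(cs,T(x,y,w,[(-.053,.08,.25+dz-.004)])).round(1),"meas 304.2-.3,170.3")
print("tipLI",proj(cs,T(x,y,w,[(-.062,.08,.25+dz+.016)])).round(1), "meas",(455/6+225,247/6+125))
H=.2588+.0163-.113; yw=np.radians(9.8)
e=T(.5333,.1282,yw,[(-.026,-.026,.0578+H),(-.026,.026,.0578+H),(.026,-.026,.0578+H)])
print("eave front,left,right",proj(cs,e).round(1),"meas",[(240/6+225,318/6+125),(170/6+225,247/6+125),(335/6+225,262/6+125)])
E
```

```text
bendLI pred [[302.8 170.7]] meas 304.2-.3,170.3
tipLI [[300.4 166.7]] meas (300.8333333333333, 166.16666666666666)
eave front,left,right [[264.3 177.4]
 [251.8 166.1]
 [280.1 168.2]] meas [(265.0, 178.0), (253.33333333333334, 166.16666666666666), (280.8333333333333, 168.66666666666666)]
```

```bash
python3 go.py 0.5943 0.1344 0.259 9.5
```

```text
t 6.78 grasp [0.5334 0.1282 0.2588] yaw(mod180) 9.8 xax [ 0.001  0.003 -1.   ] gap 0.0296 F [ 0.1  -0.69 -0.02] j [-0.2   0.45 -0.12  1.71  0.06  0.99  1.41]
turn units [0.08 0.04 0.03] shift units now-axes [-0.01 -2.44 -0.17] after-turn axes [-0.01 -2.44 -0.16]
```

```bash
python3 -m pendant '[[0,-0.4,-0.1,0,0,0,1],[0,-0.6,-0.06,0,0,0,1],[0,-0.6,0,0,0,0,1],[0,-0.5,0,0,0,0,1],[0,-0.2,0,0,0,0,1],[0,0,0,0,0,0,1]]'; python3 go.py 0.5943 0.1344 0.259 9.5
```

```text
time_s: 7.52
eef_pos: [0.5955, 0.1329, 0.264]
eef_rot: [-1.333, 1.121, 1.332]
ft_force: [-0.8, -0.2, -1.1]
finger_gap: 0.0295
t 7.53 grasp [0.5955 0.1329 0.258 ] yaw(mod180) 9.7 xax [ 0.002  0.002 -1.   ] gap 0.0295 F [-0.82 -0.21 -1.1 ] j [-0.19  0.55 -0.11  1.54  0.06  1.06  1.43]
turn units [0.05 0.02 0.03] shift units now-axes [-0.04  0.04  0.07] after-turn axes [-0.04  0.04  0.07]
```

```bash
python3 -m pendant '[[0.3,0.04,0.06,0,0,0,1],[0.4,0,0,0,0,0,1],[0.4,0,0,0,0,0,1],[0.3,0,0,0,0,0,1],[0.2,0,0,0,0,0,1],[0.1,0,0,0,0,0,1],[0,0,0,0,0,0,1]]'; python3 go.py 0.5943 0.1344 0.216 9.5
```

```text
time_s: 8.4
eef_pos: [0.5929, 0.1339, 0.2181]
eef_rot: [-1.333, 1.123, 1.333]
ft_force: [-0.5, -0.2, 0.8]
finger_gap: 0.0296
t 8.4 grasp [0.5929 0.1339 0.2121] yaw(mod180) 9.7 xax [ 0.     0.001 -1.   ] gap 0.0296 F [-0.49 -0.24  0.8 ] j [-0.19  0.59 -0.11  1.6   0.07  0.96  1.42]
turn units [0.06 0.01 0.  ] shift units now-axes [-0.15 -0.06  0.01] after-turn axes [-0.15 -0.06  0.01]
```

```bash
cat > tilt.py <<'E'
# tilt of bar from side view: match 4 patches of the initial image (bar ends/hook tips) and solve for tilt (+ = right down)
from h import *
from snap import snap
import pickle,sys
o0=pickle.load(open("o0.pkl","rb")); _,b=pickle.load(open("fit.pkl","rb")); x,y,w,dz=b
cs=cam(o0["side"])
def pts(p,t):
    q=np.array(p)@R.from_euler('x',-t).as_matrix().T
    return q@R.from_euler('z',w).as_matrix().T+[x,y,.25]
P={"endR":(0,-.168,0),"endL":(0,.168,0),"tipRO":(-.06,-.16,dz+.012),"tipRI":(-.06,-.08,dz+.012),"tipLI":(-.06,.08,dz+.012)}
o=snap(); pickle.dump(o,open(sys.argv[1],"wb")); n=o["side"]["pixels"]
for k,p in P.items():
    c0=proj(cs,pts(p,0))[0]; i=np.round(c0).astype(int); r=6
    t=o0["side"]["pixels"][i[1]-r:i[1]+r+1,i[0]-r:i[0]+r+1]
    s=n[i[1]-24:i[1]+25,i[0]-14:i[0]+15]
    m=cv2.matchTemplate(s,t,cv2.TM_CCOEFF_NORMED); _,v,_,l=cv2.minMaxLoc(m)
    d=np.array(l)-[14-r,24-r]
    f=least_squares(lambda a:(proj(cs,pts(p,a[0]))[0]-c0-d),[0.]).x[0]
    print(k,"score %.2f"%v,"shift",d,"tilt %.3f"%f)
E
python3 tilt.py o3.pkl
```

```text
endR score 0.98 shift [ 1 -4] tilt 0.084
endL score 0.55 shift [0 4] tilt 0.082
tipRO score 0.92 shift [ 1 -4] tilt 0.085
tipRI score 0.85 shift [ 0 -2] tilt 0.081
tipLI score 0.65 shift [0 2] tilt 0.090
```

The shifts show the left end dropped about 0.084 rad (the script's sign is reversed), so the hook is carrying load. I'll lower slightly more, then release.

```bash
python3 -m pendant '[[0.15,0,0,0,0,0,1],[0,0,0,0,0,0,1],[0,0,0,0,0,0,0.5],[0,0,0,0,0,0,0.4],[0,0,0,0,0,0,0.4],[0,0,0,0,0,0,0.4],[0,0,0,0,0,0,0.4],[0,0,0,0,0,0,0.4]]'; python3 go.py; python3 tilt.py o4.pkl; python3 - <<'E'
from h import *
import pickle
o=pickle.load(open("o4.pkl","rb"))
cv2.imwrite("pics/g3.png",tile(o["side"]["pixels"],225,120,130,100,6))
E
```

```text
time_s: 9.5
eef_pos: [0.5937, 0.1343, 0.2155]
eef_rot: [-1.334, 1.121, 1.332]
ft_force: [0.1, -0.5, 0.5]
finger_gap: 0.0512
t 9.5 grasp [0.5937 0.1343 0.2095] yaw(mod180) 9.7 xax [ 0.003  0.002 -1.   ] gap 0.0512 F [ 0.1  -0.53  0.51] j [-0.19  0.59 -0.11  1.6   0.07  0.95  1.42]
endR score 0.92 shift [ 1 -7] tilt 0.141
endL score 0.44 shift [-1  5] tilt 0.101
tipRO score 0.90 shift [ 1 -6] tilt 0.124
tipRI score 0.81 shift [ 1 -3] tilt 0.119
tipLI score 0.58 shift [1 3] tilt 0.134
```

View pics/g3.png

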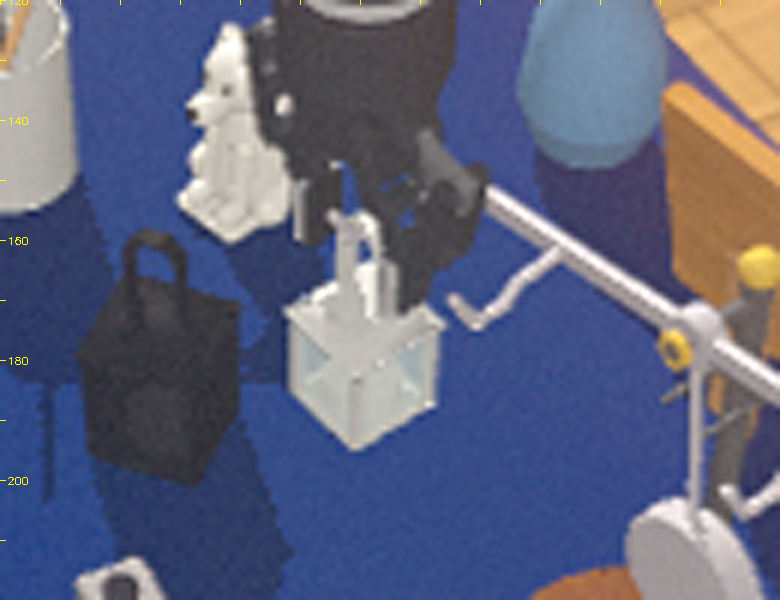

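The crop shows the small lantern hanging on the left-outer hook at (284,175), fingers open and the bar tilted about 0.13. Now straight up and on to L.

```bash
python3 -m pendant '[[-0.2,0,0,0,0,0,0.4],[-0.5,0,0,0,0,0,0.4],[-0.9,0,0,0,0,0,0.4],[-0.9,0,0,0,0,0,0.4],[-0.9,0,0,0,0,0,0.4],[-0.3,0.4,0,-0,0,0,0.3],[0,0.9,0.2,-0.4,0,0,0.2],[0,0.9,0.5,-0.4,0,0,0]]'; python3 go.py 0.4482 0.0197 0.2 0.7
```

```text
time_s: 10.6
eef_pos: [0.5348, 0.1402, 0.3145]
eef_rot: [-1.375, 1.088, 1.368]
ft_force: [-0.0, 0.6, 0.6]
finger_gap: 0.0838
t 10.6 grasp [0.5349 0.1402 0.3085] yaw(mod180) 12.9 xax [ 0.007  0.002 -1.   ] gap 0.0838 F [-0.01  0.61  0.63] j [-0.21  0.41 -0.13  1.62  0.06  1.11  1.44]
turn units [3.04 0.02 0.1 ] shift units now-axes [ 4.31  4.49 -3.93] after-turn axes [ 4.34  3.53 -4.78]
```

```bash
python3 -m pendant '[[0.3,0.75,-0.6,0.5,0,0,0],[0.5,0.7,-0.8,0.5,0,0,0],[0.7,0.65,-0.85,0.5,0,0,0],[0.7,0.6,-0.9,0.5,0,0,0],[0.7,0.55,-0.9,0.5,0,0,0],[0.7,0.3,-0.6,0.4,0,0,0],[0.3,0,-0.2,0,0,0,0],[0,0,0,0,0,0,0]]'; python3 go.py 0.4482 0.0197 0.118 0.7
```

```text
time_s: 11.6
eef_pos: [0.4532, 0.0053, 0.2147]
eef_rot: [-1.224, 1.193, 1.224]
ft_force: [0.1, 0.2, 1.3]
finger_gap: 0.0859
t 11.6 grasp [0.4532 0.0053 0.2087] yaw(mod180) 1.2 xax [ 0.004  0.004 -1.   ] gap 0.0859 F [0.06 0.24 1.29] j [-0.01  0.37 -0.06  2.02  0.03  0.74  1.5 ]
turn units [0.14 0.05 0.06] shift units now-axes [3.63 0.2  0.57] after-turn axes [3.63 0.19 0.58]
```

```bash
python3 -m pendant '[[0.3,0.2,0.55,0.14,0.05,0.06,0],[0.6,0,0,0,0,0,0],[0.4,0,0,0,0,0,0],[0,0,0,0,0,0,0]]'; python3 go.py 0.4482 0.0197 0.1205 0.7
```

```text
time_s: 12.1
eef_pos: [0.451, 0.0229, 0.1839]
eef_rot: [-1.223, 1.194, 1.218]
ft_force: [0.1, 0.6, -1.2]
finger_gap: 0.0856
t 12.1 grasp [0.451  0.023  0.1779] yaw(mod180) 1.0 xax [ 0.007  0.003 -1.   ] gap 0.0856 F [ 0.13  0.59 -1.21] j [-0.06  0.41 -0.06  2.07  0.04  0.65  1.45]
turn units [0.07 0.04 0.1 ] shift units now-axes [ 2.29  0.13 -0.13] after-turn axes [ 2.3   0.11 -0.13]
```

```bash
python3 -m pendant '[[0.5,0.1,-0.1,0,0.04,0.1,0],[0.6,0,0,0,0,0,0],[0.6,0,0,0,0,0,0],[0.4,0,0,0,0,0,0],[0.1,0,0,0,0,0,0],[0,0,0,0,0,0,0]]'; python3 go.py 0.4482 0.0197 0.1205 0.7
```

```text
time_s: 12.85
eef_pos: [0.4498, 0.0198, 0.127]
eef_rot: [-1.223, 1.2, 1.219]
ft_force: [0.5, 0.5, 0.2]
finger_gap: 0.0855
t 12.85 grasp [0.4498 0.0198 0.121 ] yaw(mod180) 1.0 xax [ 0.002 -0.001 -1.   ] gap 0.0855 F [0.45 0.52 0.21] j [-0.06  0.51 -0.05  2.13  0.05  0.5   1.44]
turn units [ 0.06 -0.01  0.03] shift units now-axes [ 0.02  0.07 -0.  ] after-turn axes [ 0.02  0.07 -0.  ]
```

```bash
python3 -m pendant '[[0,0.07,0,0,0,0,0.7],[0,0,0,0,0,0,1],[0,0,0,0,0,0,1],[0,0,0,0,0,0,1],[-0.4,0,0,0,0,0,1],[-0.9,0,0,0,0,0,1],[-1,0,0,0,0,0,1],[-1,0,0,0,0,0,1]]' 30; python3 go.py; python3 -c "
from h import *
import pickle
_,(x,y,w,dz)=pickle.load(open('fit.pkl','rb'))
for t in (-.13,-.14):
  for q in(-.16,.08):
    p=np.array([[-.044,q,dz],[-.104,q,dz]])@R.from_euler('x',-t).as_matrix().T@R.from_euler('z',w).as_matrix().T+[x,y,.25]
    print(t,q,p.round(4).tolist())"
```

```text
time_s: 13.85
eef_pos: [0.4466, 0.0197, 0.2127]
eef_rot: [-1.222, 1.202, 1.221]
ft_force: [1.4, 0.1, -0.5]
finger_gap: 0.0297
t 13.85 grasp [0.4466 0.0197 0.2067] yaw(mod180) 1.0 xax [-0.001 -0.001 -1.   ] gap 0.0297 F [ 1.41  0.1  -0.52] j [-0.05  0.37 -0.06  2.04  0.03  0.74  1.46]
-0.13 -0.16 [[0.6468, -0.1792, 0.2237], [0.5877, -0.1891, 0.2237]]
-0.13 0.08 [[0.6075, 0.0555, 0.2548], [0.5484, 0.0456, 0.2548]]
-0.14 -0.16 [[0.6468, -0.1789, 0.2221], [0.5876, -0.1888, 0.2221]]
-0.14 0.08 [[0.6076, 0.0555, 0.2556], [0.5484, 0.0455, 0.2556]]
```

```bash
python3 go.py 0.588 -0.1904 0.281 9.5
```

```text
t 13.85 grasp [0.4466 0.0197 0.2067] yaw(mod180) 1.0 xax [-0.001 -0.001 -1.   ] gap 0.0297 F [ 1.41  0.1  -0.52] j [-0.05  0.37 -0.06  2.04  0.03  0.74  1.46]
turn units [-2.14 -0.01 -0.01] shift units now-axes [-2.97 -5.51 -8.5 ] after-turn axes [-2.97 -4.19 -9.22]
```

```bash
python3 -m pendant '[[-0.7,-0.1,-0.5,-0.3,0,0,1],[-0.7,-0.2,-0.9,-0.3,0,0,1],[-0.6,-0.2,-1,-0.3,0,0,1],[-0.5,-0.2,-1,-0.3,0,0,1],[-0.3,-0.2,-1,-0.3,0,0,1],[-0.1,-0.2,-1,-0.3,0,0,1],[0,-0.2,-1,-0.2,0,0,1],[0,-0.3,-1,0,0,0,1]]'; python3 go.py 0.588 -0.1904 0.281 9.5
```

```text
time_s: 14.85
eef_pos: [0.5043, -0.1627, 0.2951]
eef_rot: [-1.335, 1.121, 1.326]
ft_force: [1.3, 0.9, -1.2]
finger_gap: 0.0294
t 14.85 grasp [ 0.5043 -0.1627  0.2891] yaw(mod180) 9.6 xax [ 0.006 -0.    -1.   ] gap 0.0294 F [ 1.33  0.86 -1.22] j [ 0.3   0.39 -0.04  1.72  0.02  1.03  1.99]
turn units [ 0.02 -0.02  0.09] shift units now-axes [ 0.35 -3.11 -1.65] after-turn axes [ 0.32 -3.12 -1.65]
```

```bash
python3 -m pendant '[[0.1,-0.4,-0.7,0,0,0.05,1],[0.1,-0.7,-0.3,0,0,0,1],[0.1,-0.7,0,0,0,0,1],[0,-0.6,0,0,0,0,1],[0,-0.3,0,0,0,0,1],[0,0,0,0,0,0,1]]'; python3 go.py 0.588 -0.1904 0.281 9.5
```

```text
time_s: 15.6
eef_pos: [0.5744, -0.18, 0.2894]
eef_rot: [-1.328, 1.13, 1.326]
ft_force: [-0.4, -0.7, -1.3]
finger_gap: 0.0294
t 15.6 grasp [ 0.5744 -0.18    0.2834] yaw(mod180) 9.2 xax [ 0.    -0.002 -1.   ] gap 0.0294 F [-0.38 -0.67 -1.3 ] j [ 0.29  0.51 -0.03  1.52  0.02  1.11  1.98]
turn units [-0.07 -0.03 -0.  ] shift units now-axes [ 0.1  -0.47 -0.5 ] after-turn axes [ 0.1  -0.47 -0.5 ]
```

```bash
python3 -m pendant '[[0.05,0,-0.5,-0.05,0,0,1],[0,0,0,0,0,0,1],[0,0,0,0,0,0,1]]'; python3 go.py 0.6471 -0.1805 0.281 9.5; python3 tilt.py o5.pkl; python3 - <<'E'
from h import *
import pickle
o=pickle.load(open("o5.pkl","rb"))
cv2.imwrite("pics/g4.png",np.vstack([tile(o["side"]["pixels"],290,155,120,95,6)]))
E
```

```text
time_s: 15.98
eef_pos: [0.5749, -0.1943, 0.2885]
eef_rot: [-1.33, 1.13, 1.328]
ft_force: [0.6, 1.2, -1.1]
finger_gap: 0.0296
t 15.97 grasp [ 0.5749 -0.1943  0.2825] yaw(mod180) 9.3 xax [-0.001 -0.003 -1.   ] gap 0.0296 F [ 0.61  1.18 -1.12] j [ 0.31  0.52 -0.03  1.51  0.02  1.11  2.01]
turn units [-0.04 -0.03 -0.02] shift units now-axes [ 0.05 -2.94  0.08] after-turn axes [ 0.06 -2.94  0.07]
endR score 0.92 shift [ 1 -7] tilt 0.141
endL score 0.90 shift [0 6] tilt 0.122
tipRO score 0.67 shift [ 4 -8] tilt 0.163
tipRI score 0.57 shift [-2 12] tilt -0.525
tipLI score 0.63 shift [1 3] tilt 0.134
```

View pics/g4.png

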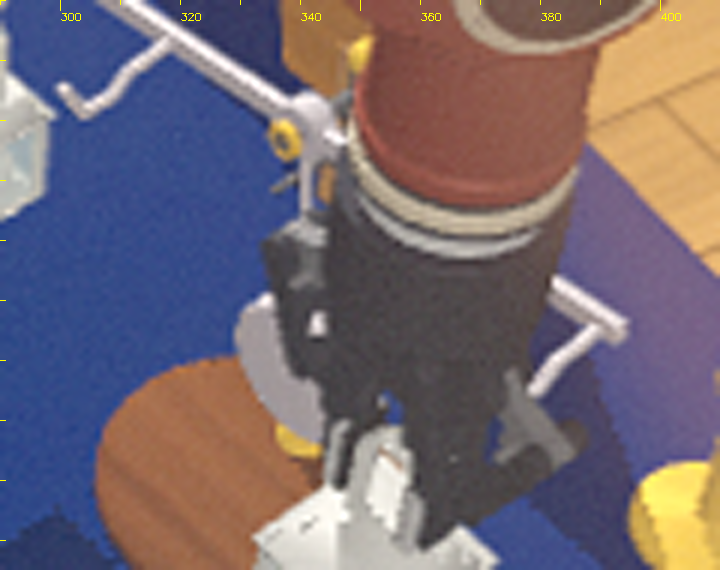

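The crop shows the large lantern held in front of the right-outer hook, clear of hook and disc. Bar tilt is about 0.135, left down. Moving forward.

```bash
python3 -m pendant '[[0,-0.4,0.07,-0.04,0,0,1],[0.05,-0.6,0,0,0,0,1],[0,-0.7,0,0,0,0,1],[0,-0.65,0,0,0,0,1],[0,-0.45,0,0,0,0,1],[0,-0.1,0,0,0,0,1],[0,0,0,0,0,0,1]]'; python3 go.py 0.6471 -0.1805 0.281 9.5
```

```text
time_s: 16.95
eef_pos: [0.6509, -0.177, 0.2868]
eef_rot: [-1.334, 1.125, 1.333]
ft_force: [0.4, -0.6, -1.6]
finger_gap: 0.0292
t 16.95 grasp [ 0.6509 -0.177   0.2808] yaw(mod180) 9.7 xax [-0.    -0.001 -1.   ] gap 0.0292 F [ 0.42 -0.62 -1.59] j [ 0.25  0.63 -0.03  1.3   0.02  1.21  1.96]
turn units [ 0.06 -0.01 -0.  ] shift units now-axes [-0.01  0.17 -0.11] after-turn axes [-0.01  0.17 -0.11]
```

```bash
python3 -m pendant '[[0.3,0.17,-0.1,0,0,0,1],[0.4,0,0,0,0,0,1],[0.4,0,0,0,0,0,1],[0.4,0,0,0,0,0,1],[0.3,0,0,0,0,0,1],[0.2,0,0,0,0,0,1],[0.1,0,0,0,0,0,1],[0,0,0,0,0,0,1]]'; python3 go.py 0.6471 -0.1805 0.224 9.5; python3 tilt.py o6.pkl
```

```text
time_s: 17.95
eef_pos: [0.6464, -0.1817, 0.2312]
eef_rot: [-1.334, 1.126, 1.33]
ft_force: [0.6, -1.2, -0.9]
finger_gap: 0.0294
t 17.95 grasp [ 0.6464 -0.1817  0.2252] yaw(mod180) 9.6 xax [ 0.001 -0.002 -1.   ] gap 0.0294 F [ 0.59 -1.17 -0.86] j [ 0.26  0.67 -0.03  1.39  0.02  1.08  1.96]
turn units [ 0.03 -0.03  0.01] shift units now-axes [ 0.05 -0.04  0.04] after-turn axes [ 0.05 -0.04  0.04]
endR score 0.60 shift [  3 -18] tilt 0.331
endL score 0.80 shift [ 0 -1] tilt -0.021
tipRO score 0.34 shift [-5  1] tilt -0.051
tipRI score 0.94 shift [0 0] tilt 0.000
tipLI score 0.62 shift [ 1 -1] tilt -0.056
```

The bar has come over to about 0.02 right-down as predicted, so L is loading its hook. Releasing.

```bash
python3 -m pendant '[[0.1,0,0,0,0,0,1],[0,0,0,0,0,0,1],[0,0,0,0,0,0,0.5],[0,0,0,0,0,0,0.4],[0,0,0,0,0,0,0.4],[0,0,0,0,0,0,0.4],[0,0,0,0,0,0,0.4],[0,0,0,0,0,0,0.4]]'; python3 go.py; python3 tilt.py o7.pkl; python3 -m pendant '[[-0.2,0,0,0,0,0,0.4],[-0.5,0,0,0,0,0,0.4],[-0.9,0,0,0,0,0,0.4],[-0.9,0,0,0,0,0,0.4],[-0.6,0,0,0,0,0,0.4],[-0.2,0.5,0,0,0,0,0.4],[0,0.9,0,0,0,0,0.3],[0,0.9,0,-0.5,0,0,0.2]]'; python3 go.py 0.43 -0.27 0.16 27
```

```text
time_s: 19.05
eef_pos: [0.646, -0.1818, 0.2297]
eef_rot: [-1.334, 1.126, 1.33]
ft_force: [0.9, 0.5, -0.8]
finger_gap: 0.0511
t 19.05 grasp [ 0.646  -0.1818  0.2237] yaw(mod180) 9.6 xax [ 0.001 -0.002 -1.   ] gap 0.0511 F [ 0.93  0.53 -0.83] j [ 0.26  0.67 -0.03  1.39  0.02  1.08  1.96]
endR score 0.65 shift [  4 -18] tilt 0.330
endL score 0.51 shift [-3 -1] tilt -0.017
tipRO score 0.47 shift [0 2] tilt -0.043
tipRI score 0.88 shift [0 1] tilt -0.042
tipLI score 0.60 shift [ 1 -2] tilt -0.106
time_s: 20.15
eef_pos: [0.5872, -0.191, 0.3172]
eef_rot: [-1.362, 1.106, 1.356]
ft_force: [-0.3, 0.5, 0.1]
finger_gap: 0.0679
t 20.15 grasp [ 0.5872 -0.191   0.3112] yaw(mod180) 11.8 xax [ 0.002 -0.002 -1.   ] gap 0.0679 F [-0.28  0.54  0.09] j [ 0.3   0.51 -0.04  1.43  0.02  1.19  2.03]
turn units [-3.81 -0.04  0.02] shift units now-axes [ 6.04  6.81 -1.79] after-turn axes [6.05 7.04 0.04]
```

```bash
python3 -m pendant '[[0.1,0.9,-0.3,-0.5,0,0,0],[0.5,0.9,-0.3,-0.5,0,0,0],[0.8,0.95,-0.2,-0.5,0,0,0],[0.9,0.95,-0.2,-0.5,0,0,0],[0.9,0.95,-0.1,-0.5,0,0,0],[0.9,0.95,0,-0.5,0,0,0],[0.9,0.9,0,-0.5,0,0,0],[0.5,0.3,0,-0.2,0,0,0]]'; python3 -m pendant '[[0,0,0,0,0,0,0]]'; python3 tilt.py o8.pkl; python3 go.py 0.43 -0.27 0.16 27
```

```text
time_s: 21.15
eef_pos: [0.4171, -0.274, 0.1761]
eef_rot: [-1.543, 0.956, 1.549]
ft_force: [0.3, 0.4, 0.1]
finger_gap: 0.0852
time_s: 21.28
eef_pos: [0.4149, -0.274, 0.1753]
eef_rot: [-1.539, 0.958, 1.551]
ft_force: [-0.8, 0.3, 0.4]
finger_gap: 0.0857
endR score 0.97 shift [-1  3] tilt -0.068
endL score 0.95 shift [ 0 -3] tilt -0.063
tipRO score 0.55 shift [0 2] tilt -0.043
tipRI score 0.89 shift [0 1] tilt -0.042
tipLI score 0.58 shift [ 1 -2] tilt -0.106
t 21.38 grasp [ 0.4168 -0.274   0.1704] yaw(mod180) 26.8 xax [-0.005 -0.003 -1.   ] gap 0.0851 F [ 0.6   0.53 -0.19] j [ 0.6   0.49 -0.09  1.95  0.07  0.71  2.5 ]
turn units [-0.06 -0.   -0.09] shift units now-axes [ 0.41 -0.55 -0.09] after-turn axes [ 0.42 -0.54 -0.1 ]
```

```bash
python3 - <<'E'
from fit import *
for n,H in(('A',.116),('L',.14),('B',.116)):
    h,_,S,P=data[n]; ze=.058 if n!='L' else .0745
    print(n,"side loop",atz(cs,S[0],H)[:2].round(4),"top centroid",atz(ct,np.mean(P,0),ze)[:2].round(4),"side L/R mid",atz(cs,(np.array(S[1])+S[2])/2,ze)[:2].round(4))
E
```

```text
A side loop [0.4362 0.3568] top centroid [0.4328 0.351 ] side L/R mid [0.436  0.3506]
L side loop [0.4521 0.0252] top centroid [0.4451 0.0186] side L/R mid [0.4501 0.0199]
B side loop [ 0.4322 -0.2646] top centroid [ 0.4261 -0.2712] side L/R mid [ 0.4324 -0.2731]
```

```bash
python3 -m pendant '[[0.3,-0.54,-0.05,-0.06,0,-0.09,0],[0.4,0,0,0,0,0,0],[0.2,0,0,0,0,0,0],[0,0,0,0,0,0,0]]'; python3 go.py 0.430 -0.271 0.0965 27;
```

```text
time_s: 21.88
eef_pos: [0.4328, -0.2676, 0.1533]
eef_rot: [-1.553, 0.944, 1.546]
ft_force: [-0.5, 0.2, -0.9]
finger_gap: 0.0856
t 21.88 grasp [ 0.4328 -0.2676  0.1473] yaw(mod180) 27.2 xax [ 0.004 -0.001 -1.   ] gap 0.0856 F [-0.46  0.19 -0.91] j [ 0.58  0.54 -0.09  1.95  0.08  0.66  2.48]
turn units [ 0.05 -0.03  0.05] shift units now-axes [ 2.03  0.17 -0.07] after-turn axes [ 2.03  0.16 -0.07]
```

```bash
python3 -m pendant '[[0.4,0.15,-0.06,0.05,-0.03,0.05,0],[0.6,0,0,0,0,0,0],[0.5,0,0,0,0,0,0],[0.3,0,0,0,0,0,0],[0.1,0,0,0,0,0,0],[0,0,0,0,0,0,0]]'; python3 go.py 0.430 -0.271 0.0965 27;
```

```text
time_s: 22.62
eef_pos: [0.4293, -0.2721, 0.1031]
eef_rot: [-1.546, 0.951, 1.546]
ft_force: [0.5, 0.7, -0.2]
finger_gap: 0.0854
t 22.62 grasp [ 0.4293 -0.2721  0.0971] yaw(mod180) 26.9 xax [-0.001 -0.001 -1.   ] gap 0.0854 F [ 0.52  0.69 -0.18] j [ 0.57  0.62 -0.08  1.99  0.09  0.54  2.47]
turn units [-0.03 -0.01 -0.02] shift units now-axes [ 0.03 -0.04  0.03] after-turn axes [ 0.03 -0.04  0.03]
```

```bash
python3 -m pendant '[[0,0,0,0,0,0,0.7],[0,0,0,0,0,0,1],[0,0,0,0,0,0,1],[0,0,0,0,0,0,1],[-0.4,0,0,0,0,0,1],[-0.9,0,0,0,0,0,1],[-1,0,0,0,0,0,1],[-1,0,0,0,0,0,1]]' 25; python3 go.py 0.46 0.035 0.264 9.5
```

```text
time_s: 23.62
eef_pos: [0.4286, -0.2715, 0.1887]
eef_rot: [-1.544, 0.951, 1.548]
ft_force: [-0.0, -0.2, 0.1]
finger_gap: 0.0296
t 23.62 grasp [ 0.4286 -0.2715  0.1827] yaw(mod180) 26.9 xax [-0.003 -0.    -1.   ] gap 0.0296 F [-0.03 -0.18  0.12] j [ 0.59  0.48 -0.1   1.91  0.07  0.75  2.49]
turn units [ 4.35  0.01 -0.04] shift units now-axes [-3.26 -6.66 10.37] after-turn axes [-3.25 -3.26 11.89]
```

```bash
python3 -m pendant '[[-0.8,-0.2,0.3,0.4,0,0,1],[-0.8,-0.4,0.7,0.5,0,0,1],[-0.7,-0.45,0.9,0.5,0,0,1],[-0.5,-0.45,0.9,0.5,0,0,1],[-0.3,-0.4,0.95,0.5,0,0,1],[-0.1,-0.35,0.95,0.5,0,0,1],[0,-0.3,0.95,0.5,0,0,1],[0,-0.3,0.95,0.4,0,0,1]]'; python3 go.py 0.46 0.035 0.264 9.5
```

```text
time_s: 24.62
eef_pos: [0.4418, -0.0889, 0.2783]
eef_rot: [-1.355, 1.113, 1.339]
ft_force: [0.3, -0.6, -1.0]
finger_gap: 0.0298
t 24.62 grasp [ 0.4418 -0.0889  0.2723] yaw(mod180) 10.8 xax [ 0.008 -0.005 -1.   ] gap 0.0298 F [ 0.26 -0.63 -1.04] j [ 0.21  0.28 -0.09  1.94  0.04  0.91  1.87]
turn units [ 0.34 -0.09  0.1 ] shift units now-axes [ 0.31 -1.65  4.73] after-turn axes [ 0.33 -1.54  4.77]
```

```bash
python3 -m pendant '[[0.1,-0.3,0.95,0.1,0,0.05,1],[0.1,-0.4,0.95,0.1,0,0,1],[0,-0.5,0.95,0.05,0,0,1],[0,-0.6,0.9,0,0,0,1],[0,-0.6,0.5,0,0,0,1],[0,-0.4,0.1,0,0,0,1],[0,0,0,0,0,0,1]]'; python3 go.py 0.529 0.042 0.264 9.5
```

```text
time_s: 25.5
eef_pos: [0.4919, 0.035, 0.2761]
eef_rot: [-1.345, 1.123, 1.327]
ft_force: [-0.1, -0.2, -0.8]
finger_gap: 0.0297
t 25.5 grasp [0.4919 0.0349 0.2701] yaw(mod180) 9.9 xax [ 0.008 -0.007 -1.   ] gap 0.0297 F [-0.1  -0.15 -0.84] j [-0.03  0.35 -0.13  1.84  0.06  0.95  1.56]
turn units [ 0.1  -0.12  0.09] shift units now-axes [ 0.25 -1.51  0.02] after-turn axes [ 0.24 -1.51  0.03]
```

```bash
python3 -m pendant '[[0.2,-0.5,0.02,0.1,-0.12,0.09,1],[0.05,-0.6,0,0,0,0,1],[0,-0.3,0,0,0,0,1],[0,0,0,0,0,0,1],[0,0,0,0,0,0,1]]'; python3 go.py 0.6076 0.0555 0.264 9.5; python3 tilt.py o9.pkl;  python3 - <<'E'
from h import *
import pickle
o=pickle.load(open("o9.pkl","rb"))
cv2.imwrite("pics/g5.png",tile(o["side"]["pixels"],235,125,133,98,6))
E
```

```text
time_s: 26.12
eef_pos: [0.5285, 0.0386, 0.2688]
eef_rot: [-1.326, 1.131, 1.328]
ft_force: [-0.8, -0.5, -0.9]
finger_gap: 0.0295
t 26.12 grasp [0.5285 0.0386 0.2628] yaw(mod180) 9.2 xax [-0.002 -0.001 -1.   ] gap 0.0295 F [-0.79 -0.51 -0.92] j [-0.03  0.42 -0.12  1.75  0.06  0.98  1.56]
turn units [-0.07 -0.01 -0.04] shift units now-axes [-0.06 -3.23  0.16] after-turn axes [-0.05 -3.23  0.15]
endR score 0.98 shift [-1  3] tilt -0.068
endL score 0.57 shift [4 0] tilt -0.004
tipRO score 0.55 shift [0 2] tilt -0.043
tipRI score 0.89 shift [0 1] tilt -0.042
tipLI score 0.63 shift [ 0 -2] tilt -0.093
```

View pics/g5.png

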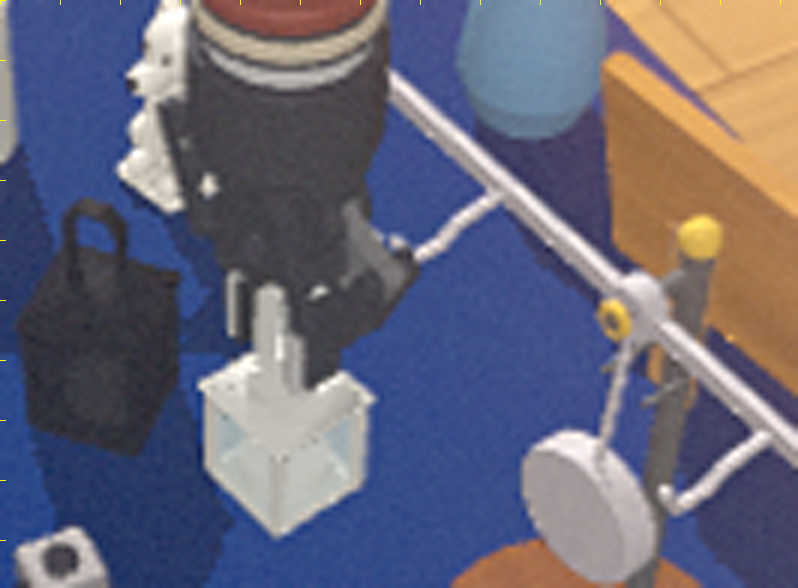

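The crop shows lantern B held upright in front of the left-inner hook, clear of everything. Going forward.

```bash
python3 -m pendant '[[-0.05,-0.4,0.15,-0.07,0,-0.04,1],[0,-0.6,0,0,0,0,1],[0,-0.7,0,0,0,0,1],[0,-0.7,0,0,0,0,1],[0,-0.5,0,0,0,0,1],[0,-0.25,0,0,0,0,1],[0,0,0,0,0,0,1]]'; python3 go.py 0.6076 0.0555 0.264 9.5; python3 tilt.py o10.pkl
```

```text
time_s: 27.1
eef_pos: [0.6097, 0.0589, 0.2715]
eef_rot: [-1.334, 1.12, 1.33]
ft_force: [-1.3, 0.2, -0.6]
finger_gap: 0.0296
t 27.1 grasp [0.6097 0.0589 0.2655] yaw(mod180) 9.7 xax [ 0.004  0.001 -1.   ] gap 0.0296 F [-1.29  0.23 -0.56] j [-0.06  0.54 -0.12  1.52  0.07  1.08  1.55]
turn units [0.05 0.01 0.06] shift units now-axes [ 0.06  0.11 -0.12] after-turn axes [ 0.06  0.1  -0.12]
endR score 0.97 shift [-1  3] tilt -0.068
endL score 0.43 shift [-4  0] tilt 0.004
tipRO score 0.55 shift [0 2] tilt -0.043
tipRI score 0.89 shift [0 1] tilt -0.042
tipLI score 0.37 shift [-7 18] tilt 0.600
```

```bash
python3 -m pendant '[[0.3,0.1,-0.12,0,0,0.05,1],[0.4,0,0,0,0,0,1],[0.3,0,0,0,0,0,1],[0.2,0,0,0,0,0,1],[0.1,0,0,0,0,0,1],[0,0,0,0,0,0,1]]'; python3 go.py 0.6076 0.0555 0.2295 9.5; python3 tilt.py o11.pkl
```

```text
time_s: 27.95
eef_pos: [0.6058, 0.0545, 0.2366]
eef_rot: [-1.332, 1.125, 1.334]
ft_force: [-0.2, 0.1, -0.5]
finger_gap: 0.0297
t 27.95 grasp [0.6058 0.0545 0.2306] yaw(mod180) 9.7 xax [-0.001  0.    -1.   ] gap 0.0297 F [-0.16  0.08 -0.54] j [-0.05  0.57 -0.12  1.57  0.07  1.    1.55]
turn units [ 0.04  0.01 -0.02] shift units now-axes [ 0.04 -0.08  0.03] after-turn axes [ 0.04 -0.08  0.03]
endR score 0.97 shift [0 1] tilt -0.020
endL score 0.36 shift [ -3 -17] tilt -0.332
tipRO score 0.58 shift [1 0] tilt 0.004
tipRI score 0.92 shift [0 0] tilt 0.000
tipLI score 0.36 shift [-7 11] tilt 0.396
```

Right end came back from −0.068 to about −0.02, so B is bearing on its hook. Release, wait, and back off upward.

```bash
python3 -m pendant '[[0.04,0,0,0,0,0,1],[0,0,0,0,0,0,1],[0,0,0,0,0,0,0.55],[0,0,0,0,0,0,0.45],[0,0,0,0,0,0,0.45],[0,0,0,0,0,0,0.45],[0,0,0,0,0,0,0.45]]'; python3 -m pendant '[[-0.2,0,0,0,0,0,0.45],[-0.5,0,0,0,0,0,0.45],[-0.9,0,0,0,0,0,0.45],[-0.9,0,0,0,0,0,0.45],[-0.6,0,0,0,0,0,0.45],[-0.2,0.5,0,0,0,0,0.45],[0,0.9,0,0,0,0,0.45],[0,0.9,0,0,0,0,0.45]]';  python3 -m pendant '[[0,1,0,0,0,0,0.45],[0,1,0,0,0,0,0.45],[0,1,0,0,0,0,0.45],[0,0.7,0,0,0,0,0.45],[0,0,0,0,0,0,0.45],[0,0,0,0,0,0,0.45],[0,0,0,0,0,0,0.45],[0,0,0,0,0,0,0.45]]'; python3 go.py; python3 tilt.py o12.pkl; python3 -m pendant '[[0,0,0,0,0,0,0.45],[0,0,0,0,0,0,0.45],[0,0,0,0,0,0,0.45],[0,0,0,0,0,0,0.45],[0,0,0,0,0,0,0.45],[0,0,0,0,0,0,0.45],[0,0,0,0,0,0,0.45],[0,0,0,0,0,0,0.45]]' >/dev/null; python3 tilt.py o13.pkl; python3 - <<'E'
from h import *
import pickle
o=pickle.load(open("o13.pkl","rb")); p=pickle.load(open("o12.pkl","rb"))
d=cv2.absdiff(o["side"]["pixels"],p["side"]["pixels"])[120:270,240:410]; print("diff mean",d.mean(),"max",d.max())
cv2.imwrite("pics/g6.png",np.hstack([tile(o["side"]["pixels"],235,125,165,135,3),tile(o["top"]["pixels"],200,135,100,135,3)]))
E
```

```text
time_s: 28.92
eef_pos: [0.6065, 0.0547, 0.2369]
eef_rot: [-1.333, 1.123, 1.332]
ft_force: [1.3, 0.4, 0.9]
finger_gap: 0.047
time_s: 29.92
eef_pos: [0.548, 0.0449, 0.326]
eef_rot: [-1.334, 1.12, 1.329]
ft_force: [-0.1, -0.3, -0.2]
finger_gap: 0.0469
time_s: 30.92
eef_pos: [0.4485, 0.028, 0.3262]
eef_rot: [-1.334, 1.122, 1.33]
ft_force: [-0.1, -0.4, -0.4]
finger_gap: 0.047
t 30.93 grasp [0.4485 0.028  0.3202] yaw(mod180) 9.7 xax [ 0.003  0.    -1.   ] gap 0.047 F [-0.07 -0.42 -0.37] j [-0.    0.23 -0.13  1.86  0.04  1.05  1.59]
endR score 0.99 shift [0 0] tilt 0.000
endL score 0.99 shift [0 0] tilt 0.000
tipRO score 0.56 shift [ 1 -1] tilt 0.025
tipRI score 1.00 shift [0 0] tilt 0.000
tipLI score 0.51 shift [0 0] tilt 0.000
endR score 0.99 shift [0 0] tilt 0.000
endL score 0.99 shift [0 0] tilt 0.000
tipRO score 0.56 shift [ 1 -1] tilt 0.025
tipRI score 1.00 shift [0 0] tilt 0.000
tipLI score 0.51 shift [0 0] tilt 0.000
diff mean 2.327986928104575 max 65
```

View pics/g6.png

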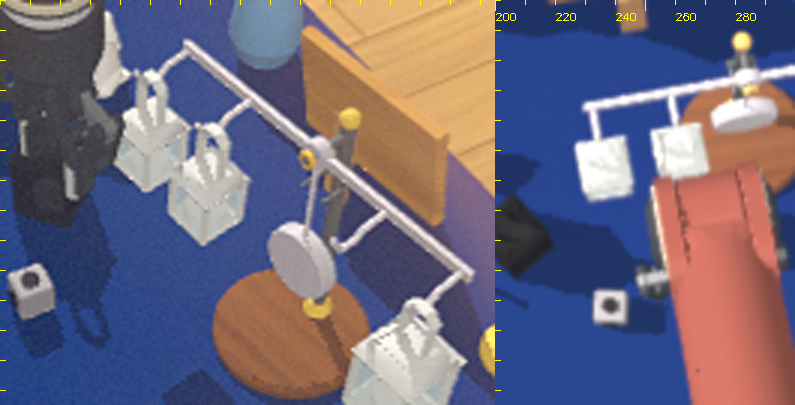

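All three lanterns hang on their hooks: small ones at (284,170) and (304,185), large one at (372,245). The bar is level and the gripper is clear. I'll wait a little for any swing to die out, then hand in.

```bash
for i in 1 2; do python3 -m pendant '[[0,0,0,0,0,0,0.45],[0,0,0,0,0,0,0.45],[0,0,0,0,0,0,0.45],[0,0,0,0,0,0,0.45],[0,0,0,0,0,0,0.45],[0,0,0,0,0,0,0.45],[0,0,0,0,0,0,0.45],[0,0,0,0,0,0,0.45]]' >/dev/null; done; python3 - <<'E'
from h import *
from snap import snap
from cell import manip
import pickle
a=snap()["side"]["pixels"]; b=snap()["side"]["pixels"]; p=pickle.load(open("o13.pkl","rb"))["side"]["pixels"]
for q in(a,p):
  d=cv2.absdiff(cv2.GaussianBlur(b,(5,5),0),cv2.GaussianBlur(q,(5,5),0)); print(d[120:270,275:410].max(), d[300:,100:300].max())
o=pickle.load(open("o0.pkl","rb"))["top"]["pixels"]; c=snap()["top"]["pixels"]
for n,(u,v) in dict(pot=(142,208),dog=(168,182),cube=(238,237),dish=(330,235),cloche=(372,168),tin=(398,206)).items():
  t=o[v-10:v+11,u-10:u+11]; m=cv2.matchTemplate(c[v-20:v+21,u-20:u+21],t,cv2.TM_CCOEFF_NORMED); _,s,_,l=cv2.minMaxLoc(m); print(n,round(s,2),np.array(l)-10)
manip.sign_off()
E
```

```text
5 6
6 6
pot 1.0 [0 0]
dog 1.0 [0 0]
cube 0.96 [0 0]
dish 1.0 [0 0]
cloche 1.0 [0 0]
tin 0.5 [2 2]
the job is handed in; nothing more can be done
```

All three lanterns are hanging, and the job was handed in at about 34 s of the 72 s allowed. I hung one small lantern on the left-outer hook, then the large one on the right-outer, then the other small one on the left-inner, releasing each while its hook already carried most of its weight.

**Last checks:**
- **Bar:** level to within the image resolution (0 px shift at both ends). The largest dip I measured was about 0.14 rad, against the 0.18 limit.
- **Lanterns:** all three were on their hooks in the last picture. Nothing moved between frames more than 2 s apart beyond image noise, and the gripper was well clear.
- **Bystanders:** the pencil pot, dog, cube, dish and cloche showed 0 px displacement.

**Checks that disagreed:**
- **Lunch tin:** its image match was weak (score 0.5, apparent shift of 2 px each way, under 10 mm). This could come from changed shadows or reflections. I did not work near it, but I did not confirm it separately.
- **Bar tilt:** the patches hidden by hanging lanterns also matched poorly. One of them read 0.025 rad at the end, so I relied on the clear ones. The sign in my tilt script was reversed, and I allowed for that.

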